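# Feel for the hidden lock slot and unlock the supply cabinet

### The arm

A 6-joint arm with a two-finger parallel gripper is mounted at the origin on the work surface. World frame = base frame: x ahead of the robot, y to its left, z up, the work surface at z = 0. Lengths are in m, angles in rad, forces in N, time in s.
With the tool pointing down it reaches from about 0.275 to 0.825 m from the base axis. Payload 4.9 kg.
Tool frame: the origin (TCP) lies midway between the tips of the shut fingers; the grasp point (between the pads) lies 19 mm behind it (bot.grip_depth is the distance from the TCP to the grasp point, in m); y points along the fingers, x is the direction in which the jaws open and shut, and the axes are right-handed (so a half turn about y gives the same grasp; the last joint's range is limited). The gripper opens to 85 mm and grips with 20 to 120 N. Pads are 22 mm wide; open, the fingers measure 114 mm over their backs; the gripper's body (76 mm by 85 mm) begins 54 mm behind the grasp point. The pads swing forward as they close: fully open they stand 13 mm farther back than shut.
Start: joints at [1.113, 0.326, -0.193, 1.052, 0, 1.437], TCP at [0.175, 0.521, 0.231] pointing down, gripper open.
Joint ranges: [-2.65, 2.65], [-0.97, 1.79], [-1.3, 1.35], [-1.93, 2.1], [-1.47, 1.37], [-3.14, 3.14]. Speed limits (rad/s): [2.57, 2.57, 3.14, 3.14, 3.14, 3.14].

### API

Orientations are given as a unit quaternion [w, x, y, z].
In Python, from cell import bot gives the robot as it stands. Calls block until the motion is done:
- bot.move_pose(position, orientation): joint-space move of the TCP to a pose.
- bot.move_linear(position, speed=0.15, rotation=None, until_force=None): straight line of the TCP; rotation=None keeps the orientation; speed is the mean speed in m/s. With until_force (N) it stops when the force on the tool has changed by that much, and returns True; else False.
- bot.goto_joints(angles): joint-space move.
- bot.set_gripper(opening, grasp_force=None): opening from 0.0 (shut) to 1.0 (fully open); grasp_force is the grip in N (None keeps the last); returns when the fingers have stopped.
- bot.wait(seconds).
- bot.solve_ik(position, orientation): joint angles nearest the present ones, or None.
- bot.camera(name): name is "scene" or "top"; returns the picture (420x560x3 uint8, red, green, blue); there is no depth.
- bot.calibration(name): a dict with "mtx" (3x3 intrinsics, pixels), "extrinsics" (4x4, takes a point from world to camera coordinates). Camera axes: x right, y down, z forward; pixel columns grow to the right and rows downward; lengths in m; the calibration is good to about 2 mm. A picture is of the moment at which its call begins. calibration takes no time and is no camera call.
A pose or a line that the arm cannot do raises bot.PlanningError and nothing moves.
- bot.close_job(): hands the job in, once; it reports no verdict.
Trained networks look in the newest picture that a camera, given by its name, has taken for a name from the list of things; names that differ only in an ending like _2 or _b are one class to them, and where a whole thing is asked for, a point or a joint stands for the part that bears it (a point fixed in the world has none). Each returns a list of dicts, best first, with "confidence" (0 to 1); they miss things now and then, are a little off and sometimes report something else, mostly with a low value. They report only what shows in the picture. A call takes as long as a camera call. They do not tell look-alikes from the thing itself.
- bot.search_frame(camera, thing): "bbox" ([left, top, width, height] in pixels, round what is visible of it).
Readings, each from a call of its own:
- bot.read_clock(): time.
- bot.read_joint_positions(): joint angles.
- bot.read_joint_vel(): joint speeds.
- bot.read_joint_efforts(): joint torques, N m.
- bot.read_position(): TCP position.
- bot.read_tool_rot(): TCP orientation.
- bot.read_ft_force(): force on the tool from outside, world axes, zero at the start.
- bot.read_moment(): the same for the moment, N m.
- bot.read_gripper_width(): opening from 0.0 (shut) to 1.0 (fully open).
Only numpy, scipy, OpenCV 4.12 (cv2) and the standard library are available. Lean on these libraries where they do the work, as an engineer would, in place of code of your own. Each camera call takes 0.05 s, during which the arm holds its last target.

### The job

Unlock the supply cabinet so that I can get at the cartridge: take the T-handle key from its wooden holder and stand it blade-down in the round lock on the cabinet's top. The slot inside cannot be seen, so press only lightly and turn the key gently back and forth until you feel it drop fully home, then turn it clockwise until the door springs ajar. Let go and leave the key upright and fully home in the lock, without forcing the key or shifting the other things on the cart.

Things in the scene. Friction and masses are not known exactly. Their poses are not given: they have to be found in the camera images.
- key: Loose steel T-handle panel key, 67 mm tall, 90 g, standing blade-down in the holder. Origin: middle of the blade's lower end; z up the stem, x along the blade's width and the T-bar (same after half a turn). Blade 20 (x) x 6 (y) x 9 mm long, then a round guide sleeve of 21 mm diameter up to 21.5 mm. In the holder the blade's end is 14.5 mm above the cart's top.
- key_flange (a point): On the key's axis, underside of its round flange (34 mm diameter, 4 mm thick), 21.5 mm above the blade's end. The flange rests on the holder's top at first, and on the lock's boss when the key is fully home.
- key_bar (a point): Middle of the key's T-bar, on the key's axis, 60 mm above the blade's end. The bar is 64 mm long (key x), 12 mm thick (key y) and 14 mm high, on an 11 mm round stem above the flange. Pinch it here across its thickness.
- holder: Fixed dark wooden block, 70 x 70 x 36 mm high, with a round hole 24.5 mm wide and 28 mm deep in the middle of its top, in which the key stands. Origin: centre of its underside, z up.
- cabinet: Small fixed grey steel cabinet, 200 mm deep (x), 260 mm wide (y), 160 mm high; its front faces its own -x. Origin: centre of its underside, z up. One swing door, 252 x 138 mm, hinged on the -y side, with a small pull near its free edge; it opens towards -x, pushed by a spring once the lock lets it go. Keep its swing in front of the cabinet free.
- lock_mouth (a point): Centre of the mouth of the lock: a steel boss on the cabinet's top, 42 mm in diameter, 24 mm high, 50 mm behind the front and 40 mm to +y of the middle; axes as the cabinet's. Bore 23 mm in diameter; a thin rubber dust seal (no resistance) hides the inside. Fully home: the blade's end 21.5 mm below this point. More than 35 N between key and lock counts as forcing.
- lock_face (a point): On the lock's axis, 14 mm below the mouth: flat face of the turning spindle, with a straight slot right across it, 8.2 mm wide and 8.5 mm deep. The blade rides on it until in line with the slot to about 6 degrees, then drops 7.5 mm more. The point's axes are the cabinet's: they do not turn with the slot, whose direction is not measured. Press 3 to 8 N to feel it; over 15 N may drag it round.
- door (a joint): Opening angle of the door, rad: 0 to 0.03 locked, about 0.4 sprung ajar by itself. Seen from above, the hidden slot starts from 14 degrees anticlockwise to 66 degrees clockwise of the cabinet's front-to-back (x) axis. Turned clockwise (about 0.06 N m) it frees the door when the T-bar is 74 to 84 degrees from front-to-back, surely by 90 (bar along the front); stop at 100.
- acrylic_cube: Clear acrylic cube, 50 mm, standing on the rear of the cabinet's top. Origin: centre of its underside. Not to be shifted.
- cup: White ceramic mug, 76 mm wide, 85 mm high. Origin: centre of its underside. Not to be shifted.
- pencil_case: Green plastic pencil case, 200 x 75 x 39 mm. Origin: centre of its underside. Not to be shifted.
- clip_dispenser: Round silver binder clip dispenser, 72 mm wide, about 62 mm high. Origin: centre of its underside. Not to be shifted.
- tape_roll: Roll of paper tape lying flat, 80 mm wide, 24 mm high. Origin: centre of its underside. Not to be shifted.
- stapler: Steel and black stapler, 120 x 32 x 46 mm. Origin: centre of its underside. Not to be shifted.
Mind the look-alikes: they are no part of the job. Leave any blue or orange look-alike of the key alone.

How it is judged:
By the outcome, as a careful person would: the job done as asked, in the order asked, and still so for the second after the job is handed in, with the robot touching nothing.
It also fails if it takes over 67 s, if anything falls off the work surface, if the arm or the gripper's body presses on something with over 40 N, if the wrist force passes 120 N, or if a joint passes its speed limit or range.

## Working session

There is one attempt and no reset: what is moved stays moved. The work goes in short steps, each a Python script; the robot and the scene stay as the last script left them, time stands still between calls to the robot, and variables do not carry over. Pictures are saved under pics/ and viewed, and the job is handed in when it is done.

```bash
ls; mkdir -p pics
cat > h.py <<'E'
import numpy as np, cv2
from cell import bot
def snap(cam,name):
    im=bot.camera(cam); cv2.imwrite(f'pics/{name}.png',cv2.cvtColor(im,cv2.COLOR_RGB2BGR)); return im
def cal(cam):
    c=bot.calibration(cam); return np.array(c['mtx']),np.array(c['extrinsics'])
def ray(cam,u,v,z):
    K,E=cal(cam); R,t=E[:3,:3],E[:3,3]
    d=R.T@np.linalg.inv(K)@np.array([u,v,1.]); o=-R.T@t
    return o+d*(z-o[2])/d[2]
def proj(cam,p):
    K,E=cal(cam); q=K@(E[:3,:3]@np.array(p)+E[:3,3]); return q[:2]/q[2]
E
python3 - <<'E'
from h import *
for c in('scene','top'):
    snap(c,c+'0'); K,E=cal(c); print(c,K.round(1).tolist(),(-E[:3,:3].T@E[:3,3]).round(3),E[:3,:3].round(2).tolist())
    for n in('key','holder','cabinet','lock_mouth','acrylic_cube'):
        print(n,[(np.round(r['bbox']).tolist(),round(r['confidence'],2)) for r in bot.search_frame(c,n)])
print(bot.read_clock(),bot.read_tool_rot())
E
```

```text
pics
scene [[546.5, 0.0, 280.4], [0.0, 546.5, 212.0], [0.0, 0.0, 1.0]] [ 1.355 -0.361  1.056] [[0.4, 0.92, 0.02], [0.66, -0.27, -0.7], [-0.64, 0.29, -0.71]]
key [([95.0, 268.0, 26.0, 23.0], 0.91), ([148.0, 244.0, 16.0, 26.0], 0.78), ([187.0, 243.0, 22.0, 24.0], 0.72), ([127.0, 224.0, 27.0, 20.0], 0.59), ([96.0, 316.0, 40.0, 38.0], 0.49)]
holder [([141.0, 250.0, 37.0, 41.0], 0.85)]
cabinet [([270.0, 184.0, 135.0, 122.0], 0.66)]
lock_mouth [([269.0, 180.0, 133.0, 124.0], 0.93)]
acrylic_cube [([305.0, 219.0, 29.0, 38.0], 0.73)]
top [[467.5, 0.0, 281.8], [0.0, 467.5, 211.5], [0.0, 0.0, 1.0]] [ 0.321 -0.012  1.474] [[0.01, -1.0, 0.0], [-0.99, -0.01, -0.15], [0.15, 0.0, -0.99]]
key [([396.0, 220.0, 24.0, 14.0], 0.61), ([364.0, 260.0, 21.0, 10.0], 0.58), ([366.0, 220.0, 12.0, 14.0], 0.56)]
holder [([358.0, 216.0, 22.0, 26.0], 0.77)]
cabinet [([187.0, 138.0, 101.0, 87.0], 0.61), ([177.0, 241.0, 22.0, 41.0], 0.46), ([195.0, 203.0, 85.0, 26.0], 0.44)]
lock_mouth [([190.0, 139.0, 98.0, 85.0], 0.83)]
acrylic_cube [([252.0, 146.0, 28.0, 24.0], 0.78)]
0.6 [-0.57404989  0.57407211  0.41286522 -0.41285621]
```

View pics/scene0.png

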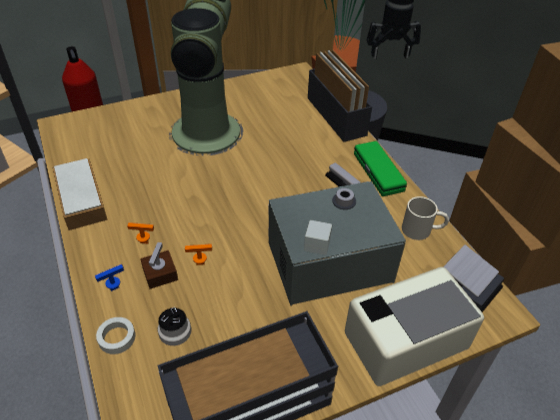

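View pics/top0.png

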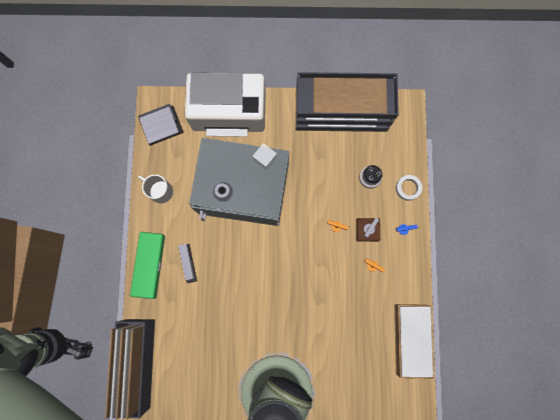

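Run:
```python
import cv2,numpy as np
a=cv2.imread('pics/scene0.png')[205:375,80:260]; b=cv2.imread('pics/top0.png')
cv2.imwrite('pics/c1.png',cv2.resize(a,None,fx=4,fy=3.5,interpolation=cv2.INTER_CUBIC)[:595])
l=cv2.resize(b[205:295,345:445],None,fx=4,fy=4,interpolation=cv2.INTER_CUBIC)
r=cv2.resize(b[130:240,175:295],None,fx=5,fy=5,interpolation=cv2.INTER_CUBIC)
cv2.imwrite('pics/c2.png',l);cv2.imwrite('pics/c3.png',r)
s=cv2.imread('pics/scene0.png')[170:320,260:420]
cv2.imwrite('pics/c4.png',cv2.resize(s,None,fx=4,fy=4,interpolation=cv2.INTER_CUBIC)[:600])
```

```text
(no output)
```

View pics/c1.png

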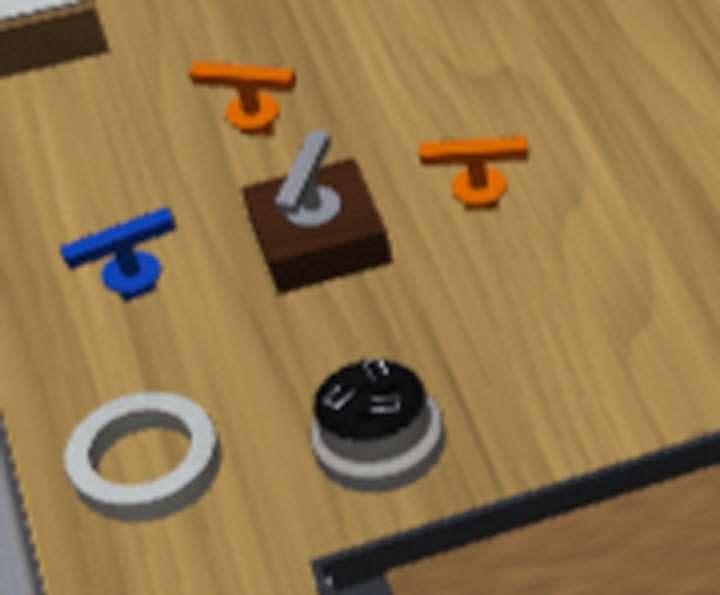

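View pics/c2.png

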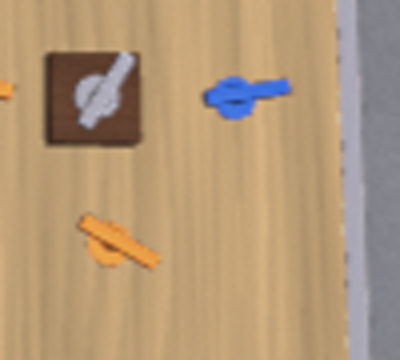

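View pics/c3.png

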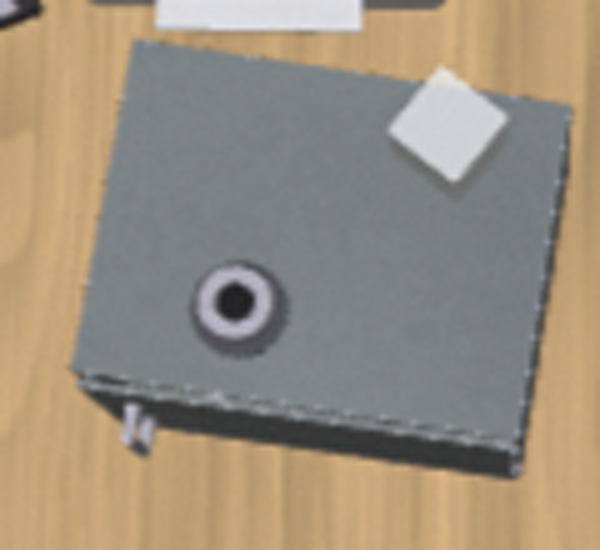

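View pics/c4.png

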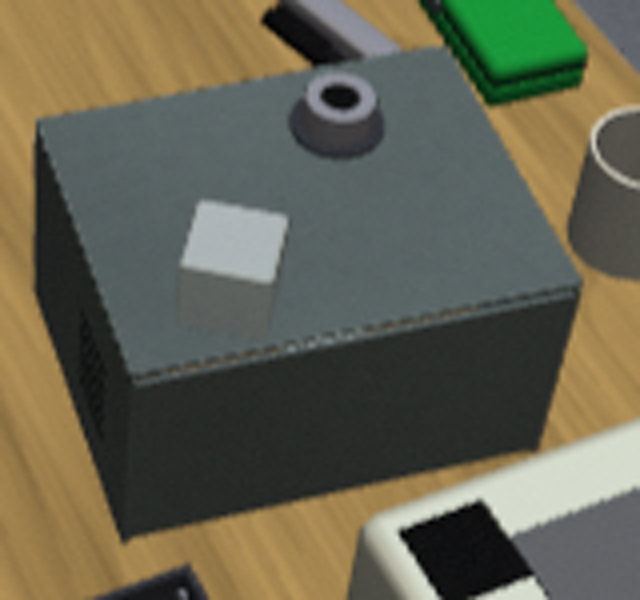

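Candidates for the key: the grey T-key in the dark holder (scene 157,256; top 370,228), orange look-alikes (scene 141,231 and 199,250) and a blue one (scene 110,274). I choose the grey one in the holder, and the close crop confirms it. The lock boss is at top (222,190) and scene (345,195).

Run:
```python
from h import *
from scipy.optimize import least_squares
T=cv2.cvtColor(cv2.imread('pics/top0.png'),cv2.COLOR_BGR2RGB).astype(int); S=cv2.cvtColor(cv2.imread('pics/scene0.png'),cv2.COLOR_BGR2RGB).astype(int)
# bore: dark pixels weighted centroid
for n,I,(u0,u1,v0,v1),z in(('top',T,(214,229,182,198),.184),('scene',S,(336,354,187,201),.184)):
    g=I[v0:v1,u0:u1].mean(2); print(n); print(g.astype(int))
for n,I,(u0,u1,v0,v1) in(('top',T,(358,382,215,243)),('scene',S,(140,176,238,290))):
    P=I[v0:v1,u0:u1]; m=(abs(P.max(2)-P.min(2))<25)&(P.min(2)>90); print(n)
    for r in range(m.shape[0]): print(v0+r,''.join('#' if x else '.' for x in m[r]))
```

```text
top
[[128 129 130 130 128 127 114 109 104 102  97 112 122 129 126]
 [129 129 127 122 118 130 132 135 150 129  96  90  89 102 121]
 [128 126 117 131 164 175 178 177 178 178 173 156 111  85  95]
 [125 113 131 168 179 181 180 178 177 178 181 181 175 124  88]
 [112 117 163 184 185 177 147 110 109 154 174 181 182 178 128]
 [105 143 176 184 170 113  66  45  41  66 109 163 183 181 149]
 [117 167 183 178 118  56  34  37  34  35  52 107 165 181 168]
 [126 172 183 158  92  42  37  37  39  38  35  63 159 181 175]
 [123 170 181 148  82  39  36  37  39  35  35  62 160 183 179]
 [125 168 176 150  85  41  37  37  37  36  38  85 162 181 176]
 [124 171 183 176 117  57  36  36  39  38  59 129 174 180 153]
 [ 97 161 184 186 179 120  70  54  51  71 111 162 179 176 130]
 [ 91 127 168 181 184 180 156 128 125 166 182 187 181 152 103]
 [ 91  91 125 167 180 182 182 180 180 184 184 180 153 108  80]
 [101  84  88 116 156 175 177 180 179 178 172 144 104  79  84]
 [115  94  85  87  92 106 121 133 134 119  99  86  81  82  86]]
scene
[[107  99  83  90 104 104 113 105 105 104 102  96  97  97  99  98  98  97]
 [104 
[... 3223 characters left out ...]
...
273 ....................................
274 ....................................
275 ....................................
276 ....................................
277 ....................................
278 ....................................
279 ....................................
280 ....................................
281 ....................................
282 ....................................
283 ....................................
284 ....................................
285 ....................................
286 ....................................
287 ....................................
288 ....................................
289 ....................................
```

```bash
cat > fit.py <<'E'
from h import *
from scipy.optimize import minimize
def rd(n): return cv2.cvtColor(cv2.imread(f'pics/{n}.png'),cv2.COLOR_BGR2RGB).astype(int)
def projN(cam,P):
    K,E=cal(cam); q=K@(E[:3,:3]@P.T+E[:3,3:]); return (q[:2]/q[2]).T
def soft(cam,parts,roi,ss=8):
    u0,u1,v0,v1=roi; m=np.zeros(((v1-v0)*ss,(u1-u0)*ss),np.uint8)
    for P in parts:
        q=(projN(cam,P)-[u0,v0]+.5)*ss-.5
        h=cv2.convexHull(q.astype(np.float32)).reshape(-1,2)
        cv2.fillConvexPoly(m,np.round(h*16).astype(np.int32),255,shift=4)
    return cv2.resize(m,(u1-u0,v1-v0),interpolation=cv2.INTER_AREA)/255.
def cyl(x,y,r,z0,z1):
    a=np.linspace(0,2*np.pi,40,endpoint=False); return np.array([[x+r*np.cos(t),y+r*np.sin(t),z] for t in a for z in(z0,z1)])
def keyparts(x,y,yaw,z,s=0):
    c,s_=np.cos(yaw),np.sin(yaw)
    bar=np.array([[x+c*a-s_*b,y+s_*a+c*b,zz] for a in(-.032,.032) for b in(-.006,.006) for zz in(z+.053,z+.067)])
    return [bar,cyl(x,y,.0055,z+.0255,z+.055),cyl(x,y,.017,z+.0215,z+.0255)]
E
python3 - <<'E'
from fit import *
T=rd('top0');S=rd('scene0')
for n,I,roi in(('top',T,(214,229,182,198)),('scene',S,(336,354,187,201))):
    u0,u1,v0,v1=roi; g=I[v0:v1,u0:u1].mean(2); hi=180 if n=='top' else 149
    yy,xx=np.mgrid[v0:v1,u0:u1]; 
    c0=(221.5,190) if n=='top' else (344.5,193.5)
    w=np.clip((hi-g)/(hi-36),0,1)*((xx-c0[0])**2+((yy-c0[1])*(1 if n=='top' else 1.4))**2<5.6**2)
    u,v=(w*xx).sum()/w.sum(),(w*yy).sum()/w.sum()
    print(n,'bore px',u,v,'area',w.sum(),ray(n,u,v,.184).round(4), ray(n,u,v,.18).round(4))
# expected projected area of bore
# key
def wt(I,roi):
    u0,u1,v0,v1=roi;P=I[v0:v1,u0:u1]; sat=P.max(2)-P.min(2)
    return P
rois={'top':(356,384,214,244),'scene':(142,176,238,275)}
obs={}
for n,I in(('top',T),('scene',S)):
    u0,u1,v0,v1=rois[n];P=I[v0:v1,u0:u1].astype(float)
    # grey-ness: blue channel is low for wood, high for key
    obs[n]=np.clip((P[...,2]-45)/(140-45),0,1)
    if n=='scene': obs[n][ (np.mgrid[v0:v1,u0:u1][0]>275)]=0
def cost(p,cams):
    c=0
    for n in cams:
        u0,u1,v0,v1=rois[n]; m=soft(n,keyparts(p[0],p[1],p[2],.0145),rois[n])
        hold=1.0
        # only compare where the holder or key is (exclude wood table): mask
        c+=((m-obs[n])**2).sum()
    return c
g=ray('top',371.5,227.6,.0815); print('guess',g)
for cams in(['top'],['scene'],['top','scene']):
    best=min((minimize(cost,[g[0],g[1],y],args=(cams,),method='Nelder-Mead',options=dict(initial_simplex=[[g[0],g[1],y],[g[0]+.006,g[1],y],[g[0],g[1]+.006,y],[g[0],g[1],y+.2]],xatol=1e-5)) for y in(-.3,-.6,-.9)),key=lambda r:r.fun)
    print(cams,best.x.round(4),np.degrees(best.x[2]),best.fun)
E
```

```text
top bore px 221.5348746842821 189.92510200116575 area 47.657407407407405 [0.5813 0.159  0.184 ] [0.5821 0.1595 0.18  ]
scene bore px 344.5671413172973 193.75191467634878 area 51.99705014749263 [0.5819 0.1575 0.184 ] [0.5783 0.1599 0.18  ]
guess [ 0.49205736 -0.28073595  0.0815    ]
['top'] [ 0.4947 -0.2815 -0.5737] -32.87032324972799 138.17431164872661
['scene'] [ 0.4927 -0.2824 -0.4454] -25.520773739860584 98.92160500808873Traceback (most recent call last):
  File "<stdin>", line 32, in <module>
  File "<stdin>", line 32, in <genexpr>
    res = _minimize_neldermead(fun, x0, args, callback, bounds=bounds,
                               **options)
    fxr = func(xr)
    fx = function(np.copy(x), *(wrapper_args + args))
  File "<stdin>", line 25, in cost
  File "fit.py", line 9, in soft
    q=(projN(cam,P)-[u0,v0]+.5)*ss-.5
       ~~~~~^^^^^^^
  File "fit.py", line 5, in projN
    K,E=cal(cam); q=K@(E[:3,:3]@P.T+E[:3,3:]); return (q[:2]/q[2]).T
        ~~~^^^^^
  File "h.py", line 6, in cal
    c=bot.calibration(cam); return np.array(c['mtx']),np.array(c['extrinsics'])
ValueError: time passes only in moves, steps and waits
```

Run:
```python
from fit import *
T=rd('top0');S=rd('scene0')
# cabinet: lines of top edges in both images by LSD
for n in('top','scene'):
    g=cv2.cvtColor(cv2.imread(f'pics/{n}0.png'),cv2.COLOR_BGR2GRAY)
    L=cv2.createLineSegmentDetector().detect(g)[0][:,0]
    for l in L:
        a=ray(n,l[0],l[1],.16);b=ray(n,l[2],l[3],.16)
        if np.linalg.norm(a-b)>.08 and 0.35<(a[0]+b[0])/2<.75 and -.05<(a[1]+b[1])/2<.3:
            print(n,l.round(1),a[:2].round(3),b[:2].round(3),np.linalg.norm(a-b).round(3),np.degrees(np.arctan2(b[1]-a[1],b[0]-a[0])).round(1))
```

```text
top [275.9 225.2 205.7 214.9] [0.486 0.005] [0.513 0.205] 0.201 82.3
top [189.3 243.4 196.8 279.7] [0.432 0.248] [0.331 0.223] 0.104 -166.0
top [192.6 277.  185.4 242.9] [0.338 0.235] [0.433 0.259] 0.098 14.3
top [198.1 208.1 235.7 213.7] [0.533 0.227] [0.518 0.12 ] 0.108 -97.9
top [236.6 213.4 277.  219.9] [0.519 0.117] [0.501 0.002] 0.116 -98.6
top [289.9 152.  282.6 204.5] [ 0.701 -0.033] [ 0.546 -0.013] 0.156 172.8
top [188.6 203.  200.7 138.1] [0.547 0.255] [0.739 0.228] 0.194 -8.1
top [229.4 141.5 258.  145.5] [0.73  0.144] [0.719 0.06 ] 0.084 -97.6
top [291.  161.9 291.9 133.2] [ 0.671 -0.036] [ 0.757 -0.038] 0.086 -1.2
top [229.5 275.6 231.  221.9] [0.343 0.132] [0.494 0.133] 0.151 0.1
top [293.5 229.3 295.4 180.6] [ 0.475 -0.045] [ 0.616 -0.049] 0.141 -1.9
scene [268.  240.6 267.9 205.6] [ 0.628 -0.054] [ 0.528 -0.012] 0.108 157.4
scene [377.7 190.1 351.2 151.9] [0.58  0.252] [0.429 0.262] 0.151 176.0
scene [328.1 166.1 351.1 184.1] [0.456 0.181] [0.537 0.203] 0.084 14.8
scene [400.2 230.5 405.7 205.9] [0.713 0.23 ] [0.652 0.285] 0.082 138.7
scene [324.2 259.9 360.5 252.4] [0.723 0.035] [0.735 0.117] 0.082 81.9
scene [269.6 203.5 293.  266.5] [ 0.523 -0.006] [ 0.714 -0.033] 0.193 -8.2
scene [356.2 147.4 383.  187.3] [0.417 0.283] [0.576 0.269] 0.16 -5.2
scene [377.8 192.6 405.2 240.2] [0.587 0.247] [0.742 0.225] 0.156 -8.3
scene [274.1 198.1 318.3 190.1] [0.51  0.011] [0.525 0.119] 0.109 82.0
scene [238.9 174.6 254.1 204.5] [ 0.401 -0.036] [ 0.512 -0.04 ] 0.111 -2.0
```

```bash
python3 - <<'E'
s=open('h.py').read()
s=s.replace("def cal(cam):\n","_c={}\ndef cal(cam):\n    if cam not in _c: _c[cam]=_cal(cam)\n    return _c[cam]\ndef _cal(cam):\n")
open('h.py','w').write(s)
E
cat > kf.py <<'E'
from fit import *
def keyfit(n2I,rois,g,yaws,z,verbose=1):
    obs={}
    for n,I in n2I.items():
        u0,u1,v0,v1=rois[n];P=I[v0:v1,u0:u1].astype(float); sat=P.max(2)-P.min(2)
        obs[n]=np.clip((40-sat)/20,0,1)*np.clip((P.min(2)-60)/50,0,1)
    def cost(p,cams): return sum(((soft(n,keyparts(p[0],p[1],p[2],z),rois[n])-obs[n])**2).sum() for n in cams)
    out={}
    for cams in([n] for n in n2I):
        b=min((minimize(cost,[g[0],g[1],y],args=(cams,),method='Nelder-Mead',options=dict(initial_simplex=[[g[0],g[1],y],[g[0]+.006,g[1],y],[g[0],g[1]+.006,y],[g[0],g[1],y+.2]],xatol=1e-5,fatol=1e-3,maxfev=300)) for y in yaws),key=lambda r:r.fun)
        print(cams,b.x.round(4),np.degrees(b.x[2]).round(1),round(b.fun,1),obs[cams[0]].sum()); out[cams[0]]=b.x
    return out
E
python3 - <<'E'
from kf import *
keyfit({'top':rd('top0'),'scene':rd('scene0')},{'top':(356,384,214,244),'scene':(142,176,238,275)},[.492,-.281],(-.3,-.6,-.9),.0145)
E
```

```text
['top'] [ 0.4944 -0.2812 -0.5773] -33.1 2.3 155.058
['scene'] [ 0.4931 -0.2817 -0.4853] -27.8 74.7 185.388
```

```bash
cat >> h.py <<'E'
from scipy.spatial.transform import Rotation as Ro
def ori(th):  # jaw direction angle (rad)
    x=np.array([np.cos(th),np.sin(th),0]); y=np.array([0,0,-1.]); z=np.cross(x,y)
    q=Ro.from_matrix(np.stack([x,y,z],1)).as_quat(); return [q[3],q[0],q[1],q[2]]
LOCK=np.array([.5816,.1583]); CY=np.radians(-8.1)
E
python3 - <<'E'
from h import *
q=bot.read_tool_rot(); print(Ro.from_quat([q[1],q[2],q[3],q[0]]).as_matrix().round(2).tolist())
for s in(0,180):
    j=bot.solve_ik([.494,-.2814,.0555],ori(np.radians(57+s))); print('key',s,None if j is None else np.round(j,2))
    for b in(20,6,-33,-74,-98,-108):
        j=bot.solve_ik([LOCK[0],LOCK[1],.2035],ori(np.radians(b+90+s))); print(s,b,None if j is None else np.round(j,2))
print(bot.read_clock())
E
```

```text
[[0.32, 0.0, -0.95], [0.95, -0.0, 0.32], [-0.0, -1.0, -0.0]]
key 0 [-0.65  0.53 -0.37  0.67  0.   -0.07]
0 20 [ 0.14  0.44 -0.09  1.04  0.   -0.21]
0 6 [ 0.14  0.44 -0.09  1.04  0.    0.04]
0 -33 [ 0.14  0.44 -0.09  1.04  0.    0.72]
0 -74 [ 0.14  0.44 -0.09  1.04  0.    1.43]
0 -98 [ 0.14  0.44 -0.09  1.04  0.    1.85]
0 -108 [ 0.14  0.44 -0.09  1.04  0.    2.03]
key 180 [-0.65  0.53 -0.37  0.67  0.    3.07]
180 20 [ 0.14  0.44 -0.09  1.04  0.    2.94]
180 6 [ 0.14  0.44 -0.09  1.04  0.   -3.1 ]
180 -33 [ 0.14  0.44 -0.09  1.04  0.   -2.42]
180 -74 [ 0.14  0.44 -0.09  1.04  0.   -1.71]
180 -98 [ 0.14  0.44 -0.09  1.04  0.   -1.29]
180 -108 [ 0.14  0.44 -0.09  1.04  0.   -1.11]
0.6
```

Run:
```python
from h import *
p=bot.read_position(); bot.move_linear([p[0],p[1],.32],speed=.3)
bot.set_gripper(.5,60)
k=[.494,-.2814]; o=ori(np.radians(57))
bot.move_pose(k+[.2],o)
print(bot.read_clock())
print(bot.move_linear(k+[.0575],speed=.12,until_force=6), bot.read_position(), bot.read_gripper_width(), bot.read_ft_force())
snap('top','t1');snap('scene','s1'); print(bot.read_clock())
a=cv2.imread('pics/s1.png')[210:310,90:230]; cv2.imwrite('pics/s1c.png',cv2.resize(a,None,fx=5,fy=5,interpolation=cv2.INTER_CUBIC))
```

```text
4.5917
False [ 0.49454533 -0.28181899  0.05824774] 0.5005042490383836 [-0.33597655 -0.42967405  0.23662114]
6.0333
```

View pics/s1c.png

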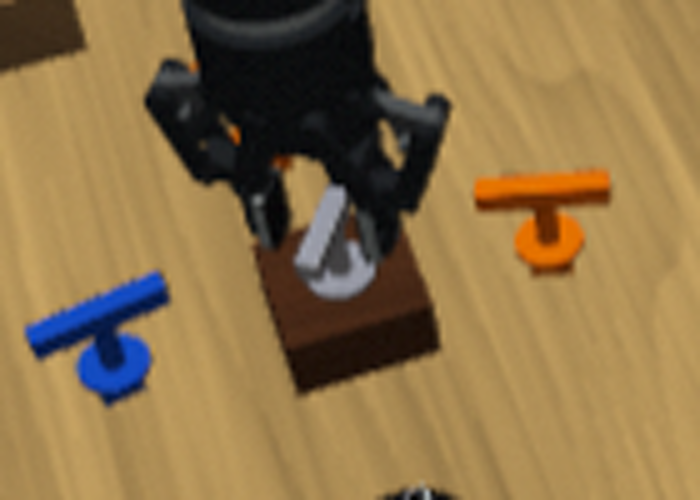

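The open fingers straddle the grey bar (centre near scene (155,256)), and the look-alikes are clear. Next I close the gripper and lift.

Run:
```python
from h import *
bot.move_linear([.494,-.2814,.0555],speed=.1)
f0=bot.read_ft_force()
bot.set_gripper(0,60)
print(bot.read_gripper_width(), bot.read_ft_force(),f0)
bot.move_linear([.494,-.2814,.20],speed=.12)
print(bot.read_position(),bot.read_gripper_width(), bot.read_ft_force(),bot.read_moment())
bot.move_pose([LOCK[0],LOCK[1],.30],ori(np.radians(6-0+90)))
print(bot.read_position(),bot.read_ft_force(),bot.read_joint_positions())
snap('top','t2');snap('scene','s2'); print(bot.read_clock())
a=cv2.imread('pics/s2.png')[110:270,250:430]; cv2.imwrite('pics/s2c.png',cv2.resize(a,None,fx=4,fy=3.7,interpolation=cv2.INTER_CUBIC))
```

```text
0.12578473963416512 [ 0.68479786 -0.24341347  0.23406469] [-0.99859597  0.12484074  0.86128095]
[ 0.49355002 -0.28104523  0.19917512] 0.12773946983488324 [-0.47907835 -0.01413913 -1.37027203] [-0.02423763  0.04332166 -0.00632313]
[0.58170658 0.15720072 0.29959525] [ 0.74244303  0.50448748 -0.11021935] [ 1.41705012e-01  3.95429652e-01  8.30736850e-02  1.25907689e+00
 -4.28527221e-04  3.86036033e-02]
9.8083
```

View pics/s2c.png

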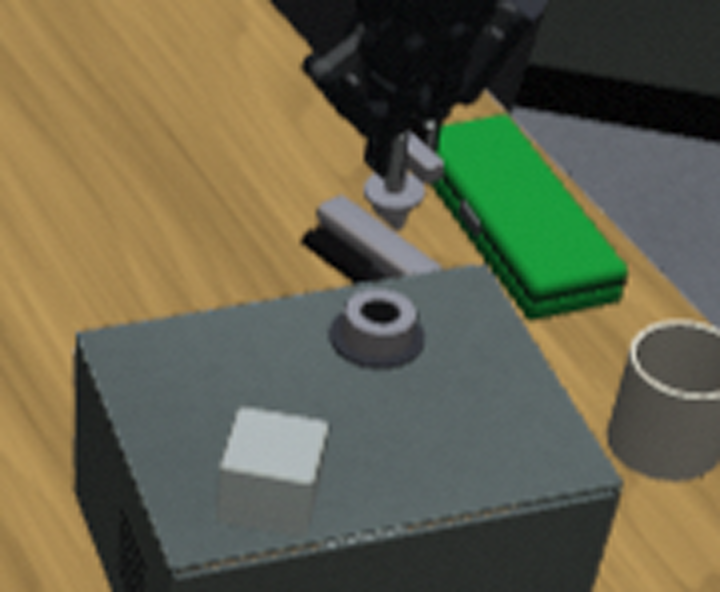

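Run:
```python
from fit import *
bot.move_linear([LOCK[0],LOCK[1],.240],speed=.12)
for i in range(3): print(bot.read_position())
snap('scene','s3'); snap('top','t3'); print(bot.read_clock())
tcp=np.array([LOCK[0],LOCK[1],.240]); ze=.199
im=cv2.imread('pics/s3.png'); sc=8; u0,v0=320,155
a=cv2.resize(im[v0:v0+70,u0:u0+90],None,fx=sc,fy=sc,interpolation=cv2.INTER_CUBIC)
b=a.copy()
def dr(P,col):
    q=((projN('scene',np.array(P))-[u0,v0]+.5)*sc-.5); cv2.polylines(b,[np.round(q*16).astype(np.int32)],True,col,1,shift=4)
ang=np.linspace(0,2*np.pi,60)
def circ(r,z): return [[tcp[0]+r*np.cos(t),tcp[1]+r*np.sin(t),z] for t in ang]
dr(circ(.017,ze+.0215),(0,0,255)); dr(circ(.017,ze+.0255),(0,0,255)); dr(circ(.0105,ze+.009),(0,255,0)); dr(circ(.0115,.184),(255,255,0)); dr(circ(.021,.16),(255,0,0))
cv2.imwrite('pics/s3c.png',b); cv2.imwrite('pics/s3r.png',a)
```

```text
[0.58193124 0.15810891 0.24050598]
[0.58193124 0.15810891 0.24050598]
[0.58193124 0.15810891 0.24050598]
10.5583
```

View pics/s3c.png

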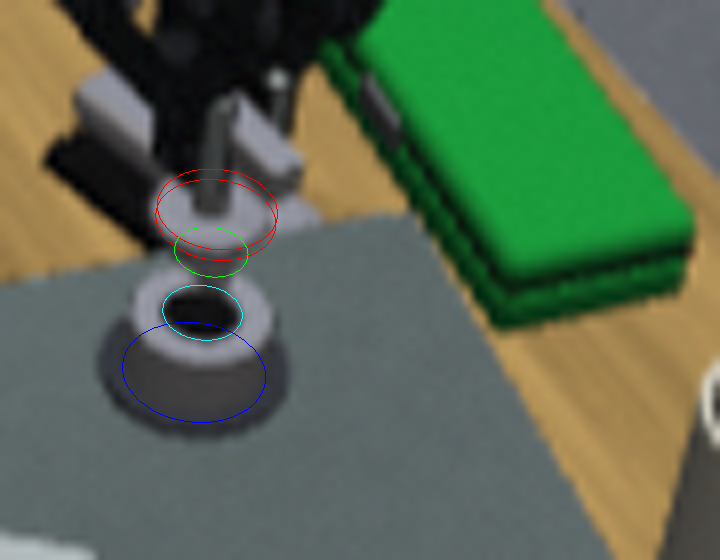

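View pics/s3r.png

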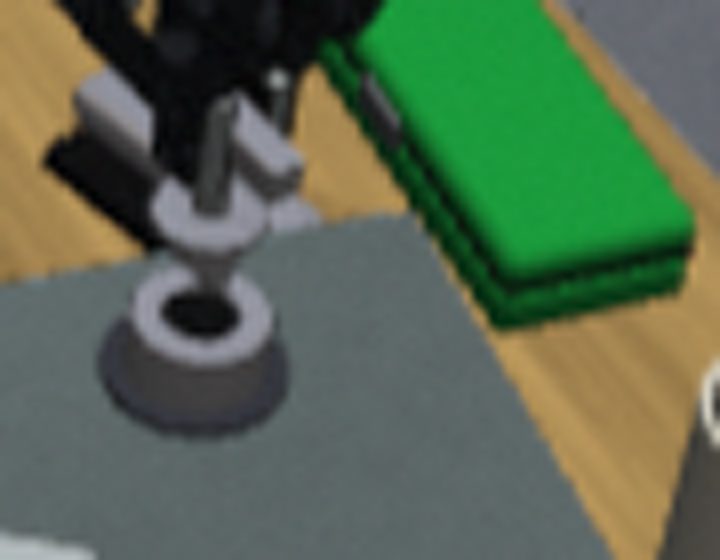

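Run:
```python
from fit import *
I=rd('s3'); g=I.mean(2).astype(int)
print('cols',list(range(336,362)))
for v in range(174,200): print(v,' '.join('%3d'%x for x in g[v,336:362]))
```

```text
cols [336, 337, 338, 339, 340, 341, 342, 343, 344, 345, 346, 347, 348, 349, 350, 351, 352, 353, 354, 355, 356, 357, 358, 359, 360, 361]
174  51  62  69  24  22  14  12  19  21  46  57  59  34  52  59  93 136 151 152 152 151 148 134 130 130 130
175  34  50  57  46  27  13   8  12  22  47  60  59  30  51  53  58  93 137 151 146 125 126 125 135 131 130
176  17  32  45  56  45  31   7  14  21  52  62  60  37  71  52  53  60  93 119 112  77  78 125 137 134 130
177  16  16  27  49  85 103  46  14  29  57  61  52  53 105  85  53  55  56  68  67  68  86 129 134 135 133
178  14  16  22  59 130 145 111  65  46  57  64  46  66 135 127  84  53  59  63  63  65  94 125 129 133 133
179  17  15  32  96 150 148 145 120  56  56  59  55  74 147 145 126  87  57  67  88 113 118 123 119 123 127
180  19  19  49 134 152 149 149 139  54  56  56  63  85 145 149 145 127  95 117 131 149 140 132 119 117 121
181  16  17  49 135 152 149 149 142  89  67  61  68 102 145 147 149 144 131 152 150 151 148 143 134 119 118
182  13  16  36 101 150 153 151 145 133 116 112 115 133 146 143 147 143 126 154 151 151 149 137 136 
[... 1143 characters left out ...]
  73 144 152 150 135 100 101 102 101 102 102 102 101
194 109 150 152 143  59  21  17  15  19  19  17  17  17  44 127 151 152 146  89 100 101  99  99 101  99  98
195  79 143 154 148 112  51  20  14  16  20  18  16  21  58 138 154 152 142  78  98  99  99 100 100 100 100
196  60 109 148 151 148 114  73  33  17  18  18  23  65 117 152 152 148 120  81  99 100  99 100 101 101  98
197  53  69 124 147 151 149 131 108  99  77  80 105 124 151 150 150 133  82  73  90 100 100 100 100  98  98
198  52  59  83 113 134 149 151 151 149 133 135 148 148 148 148 130  93  57  58  76  99 101 101 101 100  98
199  54  58  57  63  89 115 129 134 146 144 144 142 137 125 113  91  61  58  57  69  95 101  99 101  99  98
```

Run:
```python
from fit import *
I=rd('s3'); g=I.mean(2)
tcp=np.array([*LOCK,.240]); ze=.199
ang=np.linspace(0,2*np.pi,181)
c=lambda x,y,r,z:np.array([[x+r*np.cos(t),y+r*np.sin(t),z] for t in ang])
q=projN('scene',c(*LOCK,.017,ze+.0255)); print('pred flange top u',q[:,0].min(),q[:,0].max(),'v',q[:,1].min(),q[:,1].max())
print('stem at +35mm',proj('scene',[*LOCK,ze+.038]),'blade end',proj('scene',[*LOCK,ze]),'ctr top flange',proj('scene',[*LOCK,ze+.0255]))
# fit light region lower boundary: subpixel rows for cols, thresh ~115
P=[]
for u in range(340,351):
    for v in range(181,188):
        if g[v,u]>=118>g[v+1,u]: P.append((u,v+(g[v,u]-118)/(g[v,u]-g[v+1,u])))
for v in range(179,184):
    for u in range(336,342):
        if g[v,u]<83<=g[v,u+1]: P.append((u+(83-g[v,u])/(g[v,u+1]-g[v,u]),v))
P=np.array(P); print(P.round(1).tolist())
from scipy.optimize import least_squares
import scipy.spatial as sp
def f(p,z):
    q=projN('scene',c(p[0],p[1],.017,z)); h=q.astype(np.float32).reshape(-1,1,2)
    return [cv2.pointPolygonTest(h,(float(a),float(b)),True) for a,b in P]
for dz in(-.001,0,.001,.002):
    r=least_squares(f,LOCK,args=(ze+.0255+dz,),diff_step=1e-3); print(dz,(r.x-LOCK).round(5),r.cost)
# bore in same image
yy,xx=np.mgrid[191:199,338:352]
print('bore ',proj('scene',[*LOCK,.184]))
for v in(193,194,195): print(v,[ (u+(g[v,u]-85)/(g[v,u]-g[v,u+1])) for u in range(338,343) if g[v,u]>=85>g[v,u+1]],[ (u+(85-g[v,u])/(g[v,u+1]-g[v,u])) for u in range(343,352) if g[v,u]<85<=g[v,u+1]])
q=projN('scene',c(*LOCK,.0115,.184)); print(q.min(0),q.max(0))
```

```text
pred flange top u 339.1519299126555 354.1949416521621 v 175.6215670071375 185.75338741784108
stem at +35mm [347.259957   176.52124053] blade end [345.49040789 188.85706857] ctr top flange [346.66929671 180.63883394]
[[340.0, 183.1], [341.0, 184.0], [342.0, 184.3], [343.0, 184.9], [344.0, 185.2], [345.0, 185.2], [346.0, 185.4], [347.0, 185.5], [348.0, 185.3], [349.0, 185.0], [350.0, 184.9], [338.8, 179.0], [338.4, 180.0], [338.4, 181.0], [338.7, 182.0], [339.4, 183.0]]
-0.001 [-0.00252 -0.00077] 0.1754887577835823
0 [-0.00159 -0.00137] 0.17803911119659227
0.001 [-0.00067 -0.00197] 0.18064245579364224
0.002 [ 0.00025 -0.00257] 0.18332470973488296
bore  [344.81279207 193.5808438 ]
193 [np.float64(339.6842105263158)] [np.float64(349.15962441314554)]
194 [np.float64(339.69169960474306)] [np.float64(349.491935483871)]
195 [np.float64(340.4475138121547)] [np.float64(349.3375)]
[339.84348234 190.17202349] [349.78568715 197.0332126 ]
```

Run:
```python
from h import *
L=LOCK+[.0013,.0008]
bot.move_linear([*L,.232],speed=.06)
f0=np.array(bot.read_ft_force())
hit=bot.move_linear([*L,.209],speed=.025,until_force=4)
p=bot.read_position(); print(hit,p,np.array(bot.read_ft_force())-f0,f0,bot.read_clock())
```

```text
True [0.58270552 0.1590532  0.21051316] [-1.07459161 -1.00121694  6.75775935] [ 0.37665496  0.95073342 -1.85321736] 11.6417
```

Run:
```python
from h import *
L=LOCK+[.0013,.0008]
t=bot.read_clock()
for z in(.2110,.2105,):
    bot.move_linear([*L,z],speed=.02,rotation=ori(np.radians(96)))
    print(z,bot.read_position(),np.round(bot.read_ft_force(),2),bot.read_clock())
bot.move_linear([*L,.2108],speed=.02,rotation=ori(np.radians(92)))
print(bot.read_position(),np.round(bot.read_ft_force(),2),np.round(bot.read_moment(),3),bot.read_clock())
```

```text
0.211 [0.58268164 0.15907031 0.21067536] [ 0.09 -0.54 -0.68] 11.8917
0.2105 [0.58282233 0.15908599 0.21056913] [-0.79 -0.52  2.18] 12.1417
[0.58286203 0.15908907 0.21060403] [-0.31  0.14  0.05] [0.006 0.059 0.007] 12.3917
```

Run:
```python
from h import *
L=LOCK+[.0013,.0008]
z=.2101; b=2.; ok=False
bot.move_linear([*L,z],speed=.02,rotation=ori(np.radians(b+90)))
print(b,bot.read_ft_force()[2])
while b>-82:
    b-=4
    bot.move_linear([*L,z],speed=.02,rotation=ori(np.radians(b+90)))
    f=np.array(bot.read_ft_force()); m=np.array(bot.read_moment()); p=bot.read_position()
    print(b,f.round(1),m.round(3),round(p[2],5))
    if f[2]<1.2: break
    if f[2]>7: z+=.0003
    elif f[2]<2.5: z-=.0002
print(bot.read_clock(),z)
```

```text
2.0 3.453994000178613
-2.0 [-0.8 -0.2  4.9] [0.021 0.2   0.006] 0.21055
-6.0 [-0.7 -0.3  5.5] [ 0.032  0.228 -0.007] 0.21047
-10.0 [-0.6  0.7  6.2] [ 0.046  0.221 -0.003] 0.21048
-14.0 [-0.1  0.3  4.4] [0.063 0.277 0.014] 0.21046
-18.0 [-1.5 -0.8  5.3] [ 0.047  0.348 -0.04 ] 0.21041
-22.0 [-2.   0.6  5.4] [0.064 0.372 0.015] 0.2104
-26.0 [-1.9  0.1  4.7] [0.112 0.543 0.019] 0.21036
-30.0 [-1.8  0.1  5.3] [0.159 0.509 0.002] 0.21031
-34.0 [-3.5  0.2  6.1] [0.105 0.623 0.003] 0.21026
-38.0 [-2.2  0.7  5.8] [0.123 0.646 0.031] 0.21017
-42.0 [-2.2  1.3  4.8] [0.132 0.717 0.06 ] 0.21004
-46.0 [-1.7 -1.   1.3] [-0.194  0.467 -0.005] 0.20928
-50.0 [-2.8 -1.2 -0.8] [-0.167  0.676  0.088] 0.20908
15.8917 0.2099
```

Run:
```python
from h import *
L=LOCK+[.0009,.0007]
bot.move_linear([*L,.2095],speed=.02,rotation=ori(np.radians(-48+90)))
print(np.round(bot.read_ft_force(),1),bot.read_position())
h=bot.move_linear([*L,.2036],speed=.015,until_force=5)
print(h,bot.read_position(),np.round(bot.read_ft_force(),1),np.round(bot.read_moment(),3),bot.read_clock())
```

```text
[-3.1 -1.5 -2.2] [0.58210817 0.15886745 0.20898657]
True [0.58120856 0.15879572 0.20664314] [ 0.5 -0.3 -0.6] [ 0.014  0.036 -0.003] 16.4083
```

Run:
```python
from h import *
L=bot.read_position()[:2]
h=bot.move_linear([*L,.2034],speed=.015,until_force=5)
print(h,bot.read_position(),np.round(bot.read_ft_force(),1),np.round(bot.read_moment(),3),bot.read_clock())
snap('scene','s4')
a=cv2.imread('pics/s4.png')[140:220,300:400]; cv2.imwrite('pics/s4c.png',cv2.resize(a,None,fx=7,fy=7,interpolation=cv2.INTER_CUBIC))
```

```text
False [0.58155005 0.1588616  0.20340699] [-0.5 -1.1 -0.1] [ 0.075 -0.112  0.048] 16.7583
```

View pics/s4c.png

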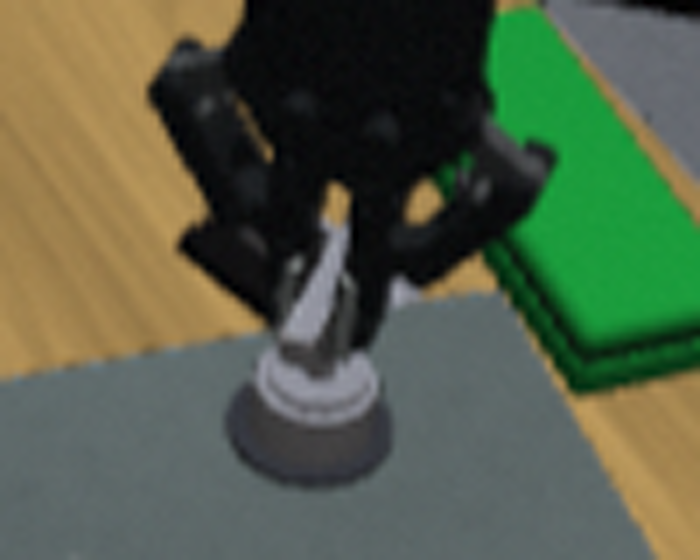

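The flange sits on or just above the boss (crop 318,390). I press down lightly to feel the seat, then turn clockwise.

Run:
```python
from h import *
L=bot.read_position()[:2]; print(L)
h=bot.move_linear([*L,.2015],speed=.01,until_force=4)
z=bot.read_position()[2]; print(h,bot.read_position(),np.round(bot.read_ft_force(),1))
z=max(z,.2025)+.0002; b=-48.
while b>-98:
    b-=6
    bot.move_linear([*L,z],speed=.02,rotation=ori(np.radians(b+90)))
    f=np.array(bot.read_ft_force()); m=np.array(bot.read_moment())
    print(b,f.round(1),m.round(3),np.round(bot.read_position(),4))
    if np.linalg.norm(f)>14: break
print(bot.read_clock())
snap('scene','s5');snap('top','t5')
a=cv2.imread('pics/s5.png')[140:300,260:420]; cv2.imwrite('pics/s5c.png',cv2.resize(a,None,fx=3.7,fy=3.7,interpolation=cv2.INTER_CUBIC))
a=cv2.imread('pics/t5.png')[130:240,175:295]; cv2.imwrite('pics/t5c.png',cv2.resize(a,None,fx=5,fy=5,interpolation=cv2.INTER_CUBIC))
```

```text
[0.58146122 0.15887015]
True [0.58158997 0.15892091 0.20328061] [-1.4 -1.1  4.8]
-54.0 [-1.6 -1.7  1.1] [-0.223  0.389 -0.003] [0.5809 0.1586 0.2034]
-60.0 [-3.6 -1.   2.3] [-0.314  0.71   0.012] [0.5809 0.1587 0.2033]
-66.0 [-3.7 -1.2  1.8] [-0.343  1.011  0.026] [0.5808 0.1587 0.2033]
-72.0 [-4.8 -1.2  2.2] [-0.423  1.229  0.049] [0.5809 0.1588 0.2033]
-78.0 [-5.1 -2.1  3.2] [-0.383  1.31   0.044] [0.5808 0.1588 0.2033]
-84.0 [-6.2 -1.5  1.9] [-0.358  1.42   0.074] [0.5806 0.1588 0.2033]
-90.0 [-6.3 -1.8  3. ] [-0.336  1.404  0.012] [0.5805 0.1589 0.2033]
-96.0 [-4.8 -0.5  4. ] [-0.207  1.523  0.073] [0.5803 0.1591 0.2032]
-102.0 [-6.6 -0.3  2.6] [-0.183  1.596  0.048] [0.5802 0.1592 0.2032]
19.3417
```

View pics/s5c.png

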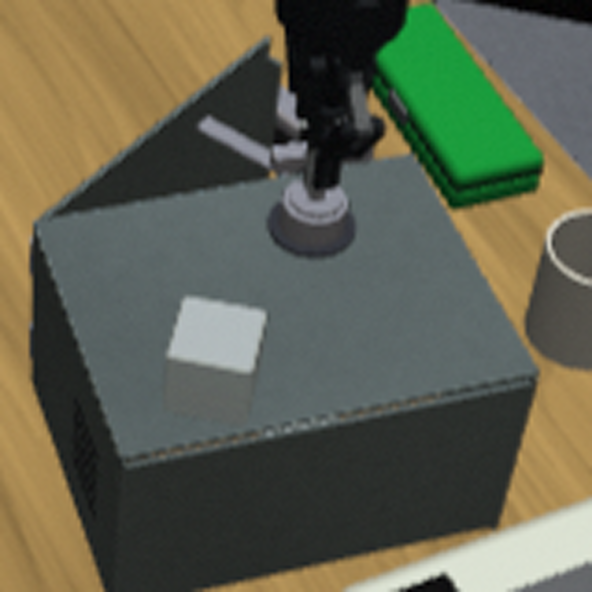

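View pics/t5c.png

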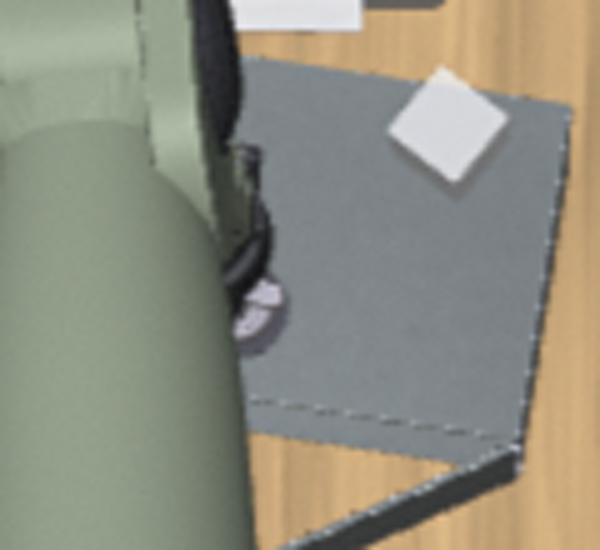

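The door has sprung ajar (scene crop, about 170,130), the flange is seated on the boss, and the cube is in place. Next I relax the side load, release the key and retreat straight up.

Run:
```python
from h import *
p=np.array(bot.read_position()); z=.2032
bot.move_linear([p[0]-.0006,p[1]-.0001,z],speed=.02)
print(np.round(bot.read_ft_force(),1),np.round(bot.read_position(),4))
bot.set_gripper(.35); print(bot.read_gripper_width(),np.round(bot.read_ft_force(),1))
p=bot.read_position()
bot.move_linear([p[0],p[1],.30],speed=.1)
print(np.round(bot.read_ft_force(),1))
bot.move_linear([.42,.02,.36],speed=.25)
snap('scene','s6');snap('top','t6'); print(bot.read_clock())
a=cv2.imread('pics/s6.png')[140:300,260:420]; cv2.imwrite('pics/s6c.png',cv2.resize(a,None,fx=3.7,fy=3.7,interpolation=cv2.INTER_CUBIC))
a=cv2.imread('pics/t6.png')[130:250,175:295]; cv2.imwrite('pics/t6c.png',cv2.resize(a,None,fx=5,fy=5,interpolation=cv2.INTER_CUBIC))
```

```text
[-2.8 -0.1  3.2] [0.5796 0.1592 0.2033]
0.3513258695494084 [ 0.4  0.9 -0.5]
[-0.3 -0.2  0.3]
22.2667
```

View pics/s6c.png

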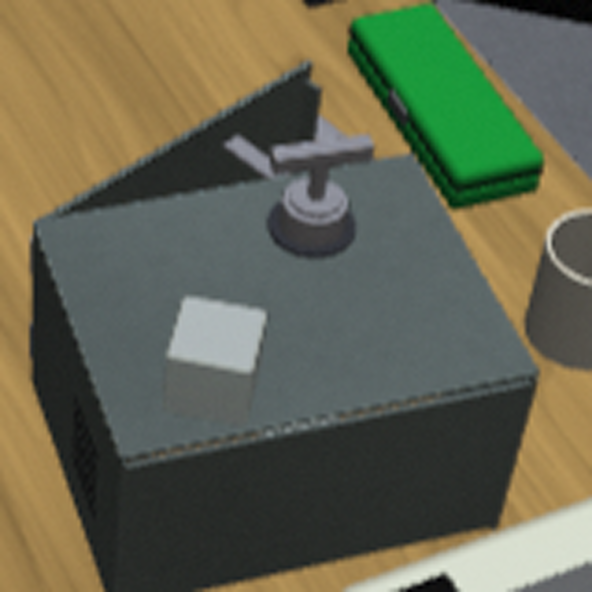

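View pics/t6c.png

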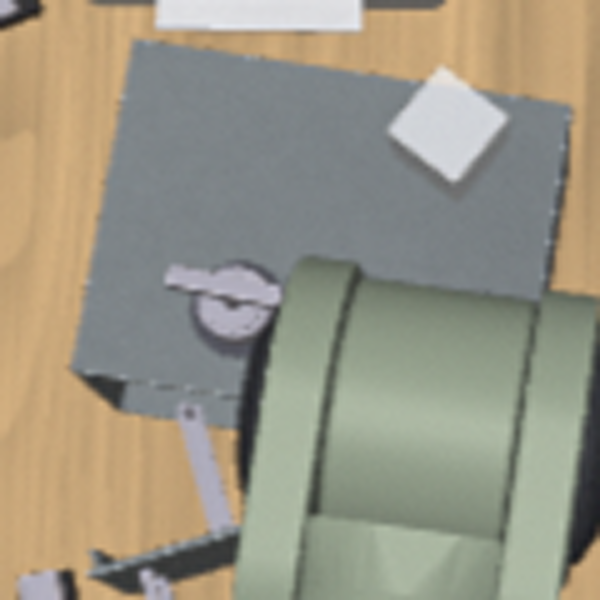

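View pics/s6.png

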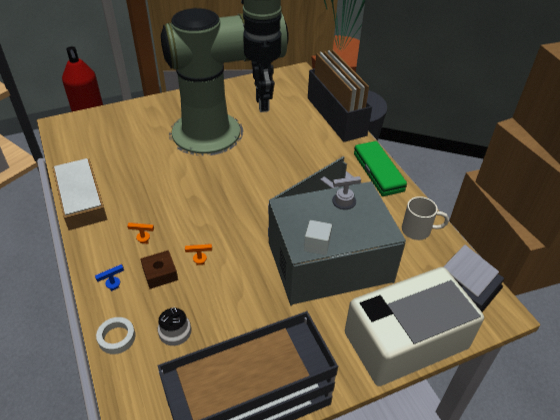

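Run:
```python
from kf import *
a=rd('top0');b=rd('t6')
d=abs(a-b).max(2)[228:300,120:205]; print('stapler/case region changed px',(d>40).sum(), np.argwhere(d>40)[:5]+[228,120])
s0,s6=rd('scene0'),rd('s6'); d=abs(s0-s6).max(2)>40
for n,(u0,u1,v0,v1) in dict(cup=(400,450,195,240),case=(355,410,140,195),cube=(302,335,218,245),tape=(92,140,315,355),disp=(155,192,305,345),keys=(95,215,215,290)).items(): print(n,d[v0:v1,u0:u1].sum())
keyfit({'top':rd('t6')},{'top':(206,232,180,200)},[.5815,.1585],(-1.78,),.1625)
c=np.hstack([cv2.resize(cv2.imread(f'pics/{n}.png')[225:300,125:225],None,fx=3.9,fy=3.9,interpolation=cv2.INTER_CUBIC) for n in('top0','t6')]); cv2.imwrite('pics/st.png',c); print(c.shape)
```

```text
stapler/case region changed px 83 [[240 193]
 [240 194]
 [240 195]
 [241 193]
 [241 194]]
cup 0
case 34
cube 0
tape 0
disp 0
keys 243
['top'] [ 0.5835  0.1635 -1.6918] -96.9 264.1 474.26
(292, 780, 3)
```

View pics/st.png

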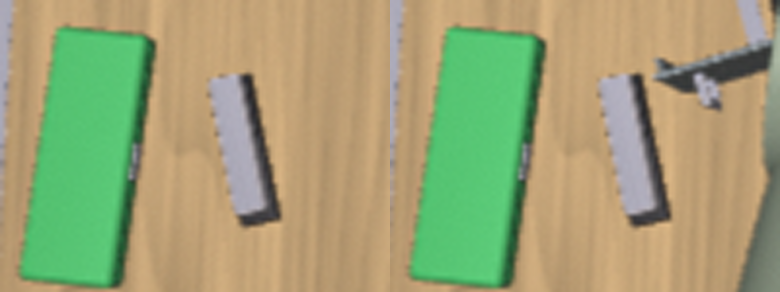

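Run:
```python
from fit import *
im=cv2.imread('pics/s6.png'); sc=9; u0,v0=318,165
b=cv2.resize(im[v0:v0+60,u0:u0+70],None,fx=sc,fy=sc,interpolation=cv2.INTER_CUBIC)
for P,c in zip(keyparts(.5819,.1575,np.radians(-101),.1625),((0,0,255),(0,255,0),(255,255,0))):
    q=(projN('scene',P)-[u0,v0]+.5)*sc-.5; h=cv2.convexHull(q.astype(np.float32)); cv2.polylines(b,[np.round(h*16).astype(np.int32)],True,c,1,shift=4)
cv2.imwrite('pics/s6k.png',b); print(bot.read_clock())
```

```text
22.2667
```

View pics/s6k.png

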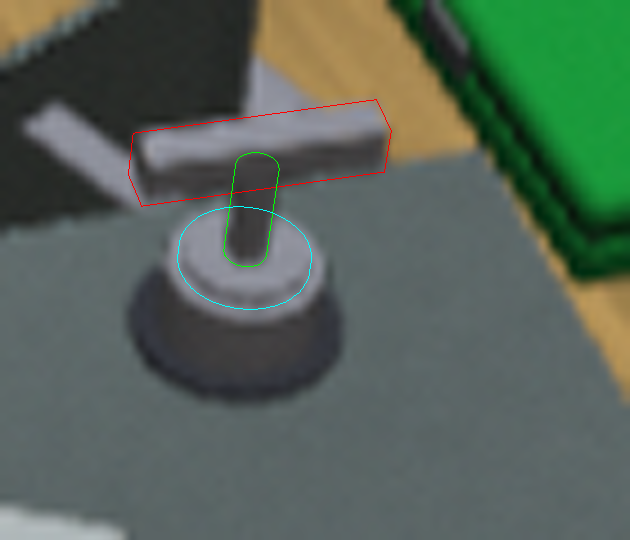

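The rendered outline of a fully home, upright key at a bar yaw of about -101° overlays the picture well. The door is ajar, so I hand in the job.

Run:
```python
from h import *
print(bot.read_clock()); print(bot.close_job())
```

```text
22.2667
the job is handed in; nothing more can be done
None
```

The cabinet is unlocked: the door sprang ajar, and the grey key stands upright and fully home in the lock, with the robot clear of it. I handed the job in at 22.3 s of the 67 s allowed.

**What I did:** I took the grey key from the holder and left the blue and orange look-alikes alone. I lowered it into the bore until it met the spindle face. Then I turned it clockwise in 4° steps, pressing with about 3–7 N, until it began to drop about 38° clockwise of front-to-back. It went down about 7 mm until it seated. I turned it on to about 94° clockwise, released it and backed straight up.

**Last checks:**
- **Key:** an outline drawn for a fully home, upright key matched the scene picture.
- **Forces:** readings at the lock stayed under about 9 N.
- **Other things:** the cup, cube, tape roll and clip dispenser showed no change between the first and last pictures. The stapler and pencil case looked the same in the top view.

**Checks that disagreed:**
- An automatic fit of the key in the last top picture was poor because the arm hid part of it, so I did not use it.
- The changed pixels around the stapler and pencil case look like the open door showing there. Those around the holder I took for the missing key. I did not trace either further.
- The two cameras differed by 1–2 mm on the lock and key, so I used the relative offset seen in one picture to line up the key.

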